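# Tip the scrap mounts into the discard bin

### The arm

A 6-joint arm with a two-finger parallel gripper is mounted at the origin on a cart in front of the work surface, level with it; the furniture and walls round the work are solid. World frame = base frame: x ahead of the robot, y to its left, z up, the work surface at z = 0. Lengths are in m, angles in degrees, forces in N, time in s.
With the tool pointing down it reaches from about 0.4 to 0.825 m from the base axis. Payload 7 kg.
Tool frame: the origin (TCP) lies on the centre line of the jaws, within the pads' length; the fingertips stand 14 mm ahead of it and the grasp point (between the pads) lies 5 mm behind it; z points along the fingers, y is the line along which they close (so a half turn about z gives the same grasp; the last joint's range is limited). The gripper opens to 88 mm and grips with 3 to 60 N. Pads are 19 mm wide; open, the fingers measure 130 mm over their backs; the gripper's body (78 mm by 193 mm) begins 47 mm behind the grasp point.
Start: joints at [-52.076, 20.546, 0.682, 0, -70.136, -16.507], TCP at [0.246, -0.628, 0.241] pointing down, gripper open.
Joint ranges: [-176.03, 176.03], [-82.01, 121.73], [-58.28, 71.71], [-173.87, 95.51], [-174.79, -0.11], [-173.66, 173.66]. Speed limits (degrees/s): [136.94, 136.94, 172.46, 180, 180, 180].

### API

Orientations are given as [roll, pitch, yaw] about the fixed x, y, z axes, in that order (R = Rz(yaw) Ry(pitch) Rx(roll)).
In Python, from plant import r gives the robot as it stands.
- The arm moves only by the tool send_rows, never from a script. Its argument "steps" is a list of rows, each an object with "dp": the shift along the tool's x, y, z in mm, a list of three; "roll": the turn about the tool's z in rad; "jaw": the opening in per cent of the stroke, from 0 (shut) to 100 (fully open). In form: [{"dp": [tx, ty, tz], "roll": roll, "jaw": jaw}, ...]. A call has 1 to 5 rows; each row is the pose to reach, as a shift and turn from the pose commanded when the call began, along the tool's axes at that moment; what a row does not reach only later rows make up. A row lasts 1/8 s, in which the tool goes at most 62.5 mm and 10.7 degrees, less where a joint would pass 70% of its speed; a pose out of reach is approached as far as the arm can. A call with a gripper value outside its range is refused whole. The fingers move at their own pace and stop on an object; "newtons" is the grip in N (left out, the last holds). Time passes only in rows, so rows that repeat a pose let the fingers close. It gives the time, the measured TCP pose, the force, the opening and the grip force at its end, in the units of the state.
- r.get_state(): the state, without advancing time (a new reading comes with each control period).
- r.capture(name): name is "scene" or "top"; returns a dict with "image" (400x640x3 uint8, blue, green, red), "K" (3x3 intrinsics, pixels), "dist" ([k1, k2, p1, p2, k3] as OpenCV has them; the pictures are not rectified), "rvec" (rotation vector, rad) and "tvec" (3), from world to camera coordinates, as OpenCV has them. Camera axes: x right, y down, z forward; pixel columns grow to the right and rows downward; lengths in m; the calibration is good to about 2 mm. A picture is of the moment at which its call begins. There is no depth.
- r.close_job(): hands the job in; it is judged then, once.
The state is a dict: "time_s": time; "joints": joint angles; "qd": joint speeds; "joint_torque": joint torques, N m; "tcp_pos": TCP position; "eef_rot": TCP orientation; "contact_force": force on the tool from outside, world axes, zero at the start; "moment": the same for the moment, N m; "gripper_width": finger opening in m; "gripper_force": force on a finger pad.
Only numpy, scipy, OpenCV 4.12 (cv2) and the standard library are available. Lean on these libraries where they do the work, as an engineer would, in place of code of your own. Each camera call takes 0.05 s, during which the arm holds its last target. There are 200 camera calls.

### The job

Pick up the red pan by its black handle, carry it level to the grey bin and tip the two specimen mounts in it out into the bin. Then stand the empty red pan upright on the worktop beside the bin or where it was, and let go; leave the blue pan where it stands.

Things in the scene. Friction and masses are not known exactly. Their poses are not given: they have to be found in the camera images.
- red_pan_grip (a point): Red open-fronted pan, 110 mm long (x), 84 wide (y), walls 26 high and 3 thick at sides and rear, none at the front (-x) end, 3 mm steel floor, 0.18 kg. This point: middle of the black upright handle plate at its rear, 10 mm thick (y), 36 long (x), 38 to 84 above the underside; the point is 62 above the underside, 111 behind the front edge. x: front to handle; z: up. Front starts facing the robot.
- bin_mouth (a point): Grey open bin, fixed to the worktop, 150 mm (x) by 136 mm (y) outside, walls 4 mm, 80 mm high, floor 4 mm thick. This point is the centre of its mouth, level with the rim, 80 mm above the worktop; z up.
- tan_mount_center (a point): Tan specimen mount, a puck of 30 mm diameter, 18 mm high, 0.03 kg, lying flat in the red pan, which is smooth: it stays while the pan is level and slides out over the front edge when that end is tipped down more than 20 degrees (35 to 40 empties the pan; it may be tipped to whichever side suits the arm). This point is its centre.
- green_mount_center (a point): Green specimen mount, a puck of 30 mm diameter, 21 mm high, 0.03 kg, lying flat in the red pan like the tan one; this point is its centre.
- blue_pan_grip (a point): Blue pan of the same shape and size as the red one, holding two other mounts that are to be kept; this point is the middle of its handle, as on the red pan. Not to be disturbed.

How it is judged (in metres and radians):
On the way, in this order (a step that is already met when the one before it is completed fails the run):
1. the red pan is lifted and over the bin with both mounts still in it (horizontal distance between red_pan_grip and bin_mouth below 0.2 m and height (world z) of red_pan_grip above 0.1 m and distance between each of tan_mount_center, green_mount_center and red_pan_grip below 0.13 m).
2. the red pan is tipped by more than 25 degrees at the bin (angle between red_pan_grip's own z axis and vertical above 0.44 rad and horizontal distance between red_pan_grip and bin_mouth below 0.2 m), for 0.2 s.
At the end, for the whole second after the job is handed in: Both mounts lie inside the bin below its rim; the red pan stands upright (within 10 degrees) on the worktop outside the bin, handle point 50 to 75 mm above the worktop; the blue pan has not been moved more than 30 mm (x of tan_mount_center in the frame of bin_mouth between -0.073 and 0.073 m and y of tan_mount_center in the frame of bin_mouth between -0.066 and 0.066 m and z of each of tan_mount_center, green_mount_center in the frame of bin_mouth below -0.005 m and x of green_mount_center in the frame of bin_mouth between -0.073 and 0.073 m and y of green_mount_center in the frame of bin_mouth between -0.066 and 0.066 m and angle between red_pan_grip's own z axis and vertical below 0.17 rad and height (world z) of red_pan_grip between 0.05 and 0.075 m and horizontal distance between red_pan_grip and bin_mouth above 0.09 m); the robot touches nothing.
It fails at once if the blue pan is moved more than 30 mm (distance of blue_pan_grip from where it was at the start of the episode above 0.03 m).
It also fails if it takes over 58 s, if anything falls off the work surface, if the arm or the gripper's body presses on something with over 40 N, if the wrist force passes 120 N, or if a joint passes its speed limit or range.

## Working session

There is one attempt and no reset: what is moved stays moved. The work goes in short steps, Python scripts to look and compute and a tool call to move; the robot and the scene stay as the last step left them, time stands still between calls to the robot, and variables do not carry over. Pictures are saved under pics/ and viewed, at most 10 in all, crops included, and the job is handed in when it is done.

Besides the shell and the picture viewer there is one more tool, called after "Emit:" by a JSON object that holds its "method" and its "body", one argument or row to a line. send_rows: Moves the arm, as the interface text tells. Its arguments: {"type":"object","properties":{"steps":{"type":"array","items":{"type":"object","properties":{"dp":{"type":"array","items":{"type":"number"}},"roll":{"type":"number"},"jaw":{"type":"number"}}}},"newtons":{"type":"number"}},"required":["steps"]}

```bash
mkdir -p pics; python3 - <<'E'
from plant import r
import cv2,numpy as np,pickle
for n in("scene","top"):
    c=r.capture(n);cv2.imwrite(f"pics/{n}0.png",c["image"]);pickle.dump(c,open(n+".pkl","wb"))
    R=cv2.Rodrigues(np.array(c["rvec"]))[0];print(n,c["K"],c["dist"],-R.T@np.array(c["tvec"]).ravel())
print(r.get_state())
E
```

```text
scene [[374.99820592   0.         312.88802122]
 [  0.         374.99820592 206.3169495 ]
 [  0.           0.           1.        ]] [-0.07237356  0.          0.          0.          0.        ] [ 0.12264943 -0.48953344  0.58509702]
top [[454.10657322   0.         326.14831838]
 [  0.         454.10657322 210.57543914]
 [  0.           0.           1.        ]] [-0.08217235  0.          0.          0.          0.        ] [0.31739903 0.0169869  1.14986891]
{'time_s': 0.1, 'joints': array([-5.20764069e+01,  2.05865012e+01,  6.39803314e-01, -1.78168003e-02,
       -7.01353531e+01, -1.65065246e+01]), 'qd': array([ 0.00539046, -0.12864405,  0.11268736,  0.0332776 , -0.08895714,
       -0.01221054]), 'joint_torque': array([ 3.48651702e-04, -5.84162843e+01,  2.93752706e+01,  7.01545045e+00,
        1.01451343e-02, -4.51615892e-05]), 'tcp_pos': array([ 0.24630518, -0.62801883,  0.2397314 ]), 'eef_rot': array([ 1.79916571e+02, -7.25520275e-03, -1.58588992e+02]), 'contact_force': array([ 0.3533559 ,  0.57090007, -0.18127167]), 'moment': array([-0.02364681, -0.04474862, -0.00136944]), 'gripper_force': 0.0, 'gripper_width': 0.08770328697692205}
```

View pics/scene0.png

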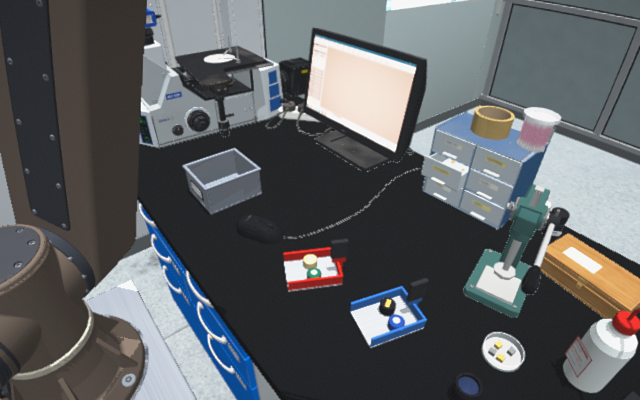

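View pics/top0.png

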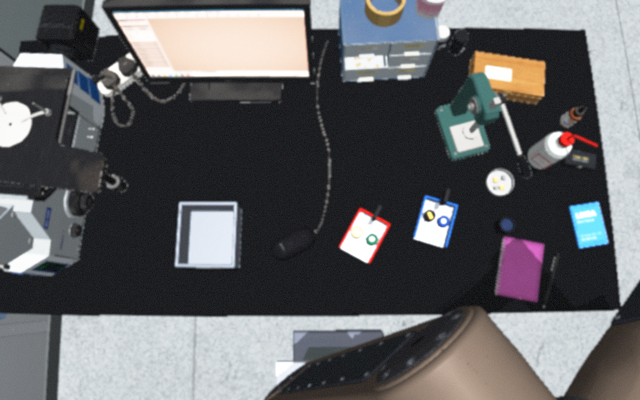

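The scene view shows the bin at about (222,180), the red pan at (312,268) and the blue pan at (388,315). In the top view the bin is at (208,235), the red pan at (365,236) with its handle at about (377,212), and the blue pan at (436,221) with its handle at about (446,196). Next I'll convert these to metric positions.

```bash
cat > h.py <<'E'
import cv2,numpy as np,pickle
def ray(c,uv,z):
    R=cv2.Rodrigues(np.array(c["rvec"]))[0];t=np.array(c["tvec"]).ravel()
    p=cv2.undistortPoints(np.array([[uv]],float),np.array(c["K"]),np.array(c["dist"])).ravel()
    d=R.T@[p[0],p[1],1];o=-R.T@t
    return o+d*(z-o[2])/d[2]
def proj(c,P):
    return cv2.projectPoints(np.array(P,float).reshape(-1,3),np.array(c["rvec"]),np.array(c["tvec"]),np.array(c["K"]),np.array(c["dist"]))[0].reshape(-1,2)
E
python3 - <<'E'
from h import *
c=pickle.load(open("top.pkl","rb"));im=c["image"]
print("bin",ray(c,(208,235),.08),"red handle",ray(c,(377,212),.08),"redpan",ray(c,(365,236),.02),"blue",ray(c,(446,196),.08))
hsv=cv2.cvtColor(im,cv2.COLOR_BGR2HSV)
for n,lo,hi,x in(("red",0,8,(330,400)),("blue",105,125,(405,465))):
    m=((hsv[...,0]>=lo)&(hsv[...,0]<=hi)&(hsv[...,1]>130)&(hsv[...,2]>60)).astype(np.uint8); m[:,:x[0]]=0;m[:,x[1]:]=0;m[:180]=0;m[265:]=0
    v,u=np.nonzero(m);P=np.array([ray(c,q,.026)[:2] for q in zip(u,v)],np.float32)
    print(n,cv2.minAreaRect(P))
a=cv2.resize(im[185:275,325:475],None,fx=5,fy=5,interpolation=cv2.INTER_CUBIC)
cv2.imwrite("pics/crop1.png",a)
E
```

```text
bin [0.45456025 0.31568003 0.08      ] red handle [ 0.50660763 -0.08933272  0.08      ] redpan [ 0.4565266  -0.06365787  0.02      ] blue [ 0.54417531 -0.25717743  0.08      ]
red ((0.45930221676826477, -0.06218532472848892), (0.09392052888870239, 0.11816476285457611), 60.57408142089844)
blue ((0.49455970525741577, -0.241226926445961), (0.09443871676921844, 0.1172800362110138), 71.90155029296875)
```

View pics/crop1.png

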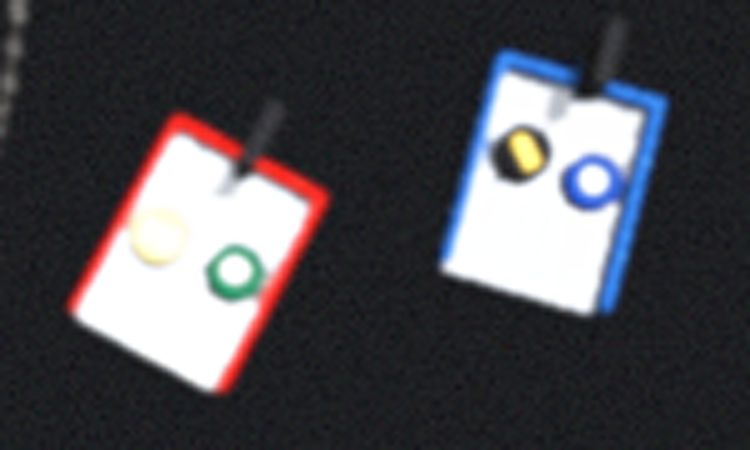

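The crop shows the red pan's handle top from about (278,105) to (245,165) in crop pixels. Both mounts sit mid-pan towards the rear. The blue handle is well clear.

```bash
cat >> h.py <<'E'
def move(s,target,yaw):
    from scipy.spatial.transform import Rotation as T
    R=T.from_euler("xyz",s["eef_rot"],degrees=True).as_matrix()
    # commanded orientation taken as straight down
    y=s["eef_rot"][2];R=T.from_euler("xyz",[180,0,y],degrees=True).as_matrix()
    d=R.T@(np.array(target)-s["tcp_pos"])*1000
    dy=(yaw-y+180)%360-180
    print("dp mm",d.round(1),"roll",round(-np.radians(dy),3))
E
python3 - <<'E'
from plant import r
from h import *
s=r.get_state();move(s,(.508,-.090,.20),150.6)
c=pickle.load(open("top.pkl","rb"));im=c["image"]
# bin rim: grey
hsv=cv2.cvtColor(im,cv2.COLOR_BGR2HSV)
m=((hsv[...,2]>60)).astype(np.uint8);m[:,:165]=0;m[:,252:]=0;m[:190]=0;m[280:]=0
n,l,st,_=cv2.connectedComponentsWithStats(m);k=1+st[1:,4].argmax();print(st[k])
v,u=np.nonzero(l==k);print(cv2.minAreaRect(np.array([ray(c,q,.08)[:2] for q in zip(u,v)],np.float32)))
E
```

```text
dp mm [-440.   405.4   39.7] roll 0.887
[ 174  201   69   68 4424]
((0.4565551280975342, 0.3152003884315491), (0.16163291037082672, 0.16215486824512482), 89.36870574951172)
```

Emit:
{"method": "send_rows", "body": {
  "steps": [
    {"dp": [-30,28,0],"roll": 0.1,"jaw": 100},
    {"dp": [-75,69,0],"roll": 0.22,"jaw": 100},
    {"dp": [-120,110,0],"roll": 0.34,"jaw": 100},
    {"dp": [-165,152,0],"roll": 0.45,"jaw": 100},
    {"dp": [-205,189,0],"roll": 0.55,"jaw": 100}
  ]
}}

```text
time_s: 0.72
tcp_pos: [0.3687, -0.3756, 0.2404]
eef_rot: [180.0, -0.0, 169.7]
contact_force: [1.4, -0.3, 0.2]
gripper_width: 0.0874
gripper_force: 0.0
```

```bash
python3 - <<'E'
from plant import r
from h import *
s=r.get_state();print(s["tcp_pos"],s["eef_rot"],s["joints"]);move(s,(.508,-.090,.20),150.6)
E
```

```text
[ 0.36868311 -0.37555686  0.24038528] [ 1.79985946e+02 -6.55479880e-03  1.69717899e+02] [-2.41646960e+01  6.51360080e+00 -1.79589923e+01 -1.32614764e-02
 -6.55371429e+01 -7.61119129e+01]
dp mm [-86.1 305.8  40.4] roll 0.334
```

Emit:
{"method": "send_rows", "body": {
  "steps": [
    {"dp": [-17,60,0],"roll": 0.07,"jaw": 100},
    {"dp": [-34,121,0],"roll": 0.14,"jaw": 100},
    {"dp": [-51,182,0],"roll": 0.21,"jaw": 100},
    {"dp": [-68,243,10],"roll": 0.28,"jaw": 100},
    {"dp": [-86,303,40],"roll": 0.334,"jaw": 100}
  ]
}}

```text
time_s: 1.35
tcp_pos: [0.5034, -0.1003, 0.2056]
eef_rot: [179.9, 0.2, 150.7]
contact_force: [0.8, -1.8, 0.1]
gripper_width: 0.0877
gripper_force: 0.0
```

```bash
python3 - <<'E'
from plant import r
from h import *
s=r.get_state();print(s["tcp_pos"],s["eef_rot"],s["joints"]);move(s,(.508,-.090,.057),150.6)
c=r.capture("scene");im=c["image"].copy()
for P in [(.508,-.09,.084),(.508,-.09,.038)]+[(.508+k*np.cos(np.radians(-29.4)),-.09+k*np.sin(np.radians(-29.4)),.084) for k in(-.018,.018)]:
    u,v=proj(c,P)[0];print(u,v)
    cv2.circle(im,(int(round(u*1)),int(round(v))),1,(0,255,255),-1)
cv2.imwrite("pics/s1.png",cv2.resize(im[210:330,250:410],None,fx=5,fy=5,interpolation=cv2.INTER_CUBIC))
E
```

```text
[ 0.50337705 -0.10029433  0.20564808] [1.79892602e+02 1.55547416e-01 1.50699704e+02] [ 1.06881419e+01  6.71922746e+00 -2.25470982e+01  2.02973764e-02
 -6.05454818e+01 -1.29998244e+02]
dp mm [  1.   11.2 148.6] roll 0.002
340.3512859990601 239.7924001972071
339.3947099731945 256.3907446663946
331.44585390921725 240.77965286091379
349.19718541391353 238.80874332221828
```

View pics/s1.png

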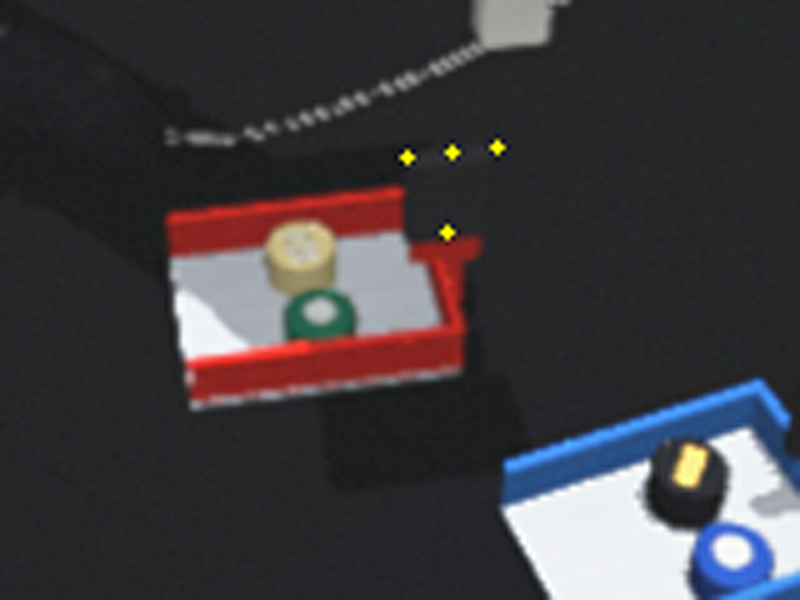

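The projected marks (407,157), (452,152), (497,147) lie on the handle's top edge and (447,232) on its foot, so the estimate is good. I'll descend.

Emit:
{"method": "send_rows", "body": {
  "steps": [
    {"dp": [0,4,30],"roll": 0,"jaw": 100},
    {"dp": [0,4,70],"roll": 0,"jaw": 100},
    {"dp": [0,4,110],"roll": 0,"jaw": 100},
    {"dp": [0,4,135],"roll": 0,"jaw": 100},
    {"dp": [0,4,144],"roll": 0,"jaw": 100}
  ]
}}

```text
time_s: 2.02
tcp_pos: [0.5028, -0.0992, 0.0592]
eef_rot: [-179.9, -0.1, 150.8]
contact_force: [0.8, -0.1, 0.6]
gripper_width: 0.0878
gripper_force: 0.0
```

Emit:
{"method": "send_rows", "body": {
  "steps": [
    {"dp": [0,0,0],"roll": 0,"jaw": 40},
    {"dp": [0,0,0],"roll": 0,"jaw": 20},
    {"dp": [0,0,0],"roll": 0,"jaw": 10},
    {"dp": [0,0,0],"roll": 0,"jaw": 0},
    {"dp": [0,0,0],"roll": 0,"jaw": 0}
  ],
  "newtons": 50
}}

```text
time_s: 2.65
tcp_pos: [0.504, -0.099, 0.0611]
eef_rot: [180.0, 0.0, 150.8]
contact_force: [0.7, 0.6, 1.1]
gripper_width: 0.0431
gripper_force: 0.0
```

Emit:
{"method": "send_rows", "body": {
  "steps": [
    {"dp": [0,0,0],"roll": 0,"jaw": 0},
    {"dp": [0,0,0],"roll": 0,"jaw": 0},
    {"dp": [0,0,0],"roll": 0,"jaw": 0}
  ],
  "newtons": 60
}}

```text
time_s: 3.02
tcp_pos: [0.5041, -0.0989, 0.0608]
eef_rot: [180.0, 0.0, 150.8]
contact_force: [0.7, -0.0, -0.1]
gripper_width: 0.0133
gripper_force: 0.3
```

Emit:
{"method": "send_rows", "body": {
  "steps": [
    {"dp": [0,0,0],"roll": 0,"jaw": 0},
    {"dp": [0,0,0],"roll": 0,"jaw": 0},
    {"dp": [0,0,0],"roll": 0,"jaw": 0},
    {"dp": [0,0,0],"roll": 0,"jaw": 0}
  ],
  "newtons": 60
}}

```text
time_s: 3.52
tcp_pos: [0.504, -0.099, 0.0608]
eef_rot: [180.0, 0.0, 150.8]
contact_force: [-0.1, 0.2, 1.4]
gripper_width: 0.0099
gripper_force: 59.9
```

```bash
python3 - <<'E'
from plant import r
from h import *
c=r.capture("scene");im=c["image"]
cv2.imwrite("pics/s2.png",cv2.resize(im[190:330,250:450],None,fx=4,fy=4,interpolation=cv2.INTER_CUBIC))
s=r.get_state();print(s)
E
```

```text
{'time_s': 3.575, 'joints': array([ 1.08154123e+01,  1.66738130e+01, -3.23857568e+01,  2.06236133e-03,
       -4.09302744e+01, -1.30047016e+02]), 'qd': array([-0.1076155 , -0.00159886, -0.0710765 , -0.00164565,  0.08144255,
        0.08711933]), 'joint_torque': array([-2.72779064e-01, -4.33865190e+01,  1.97412944e+01,  4.65417042e+00,
       -1.99627667e-01, -1.67194312e-02]), 'tcp_pos': array([ 0.50399592, -0.09899446,  0.0608691 ]), 'eef_rot': array([1.79994500e+02, 8.64388710e-03, 1.50769954e+02]), 'contact_force': array([-0.04509659,  0.31168892,  0.93878248]), 'moment': array([ 0.07812052, -0.10639937,  0.00572793]), 'gripper_force': 59.89193022251129, 'gripper_width': 0.009819620303814823}
```

View pics/s2.png

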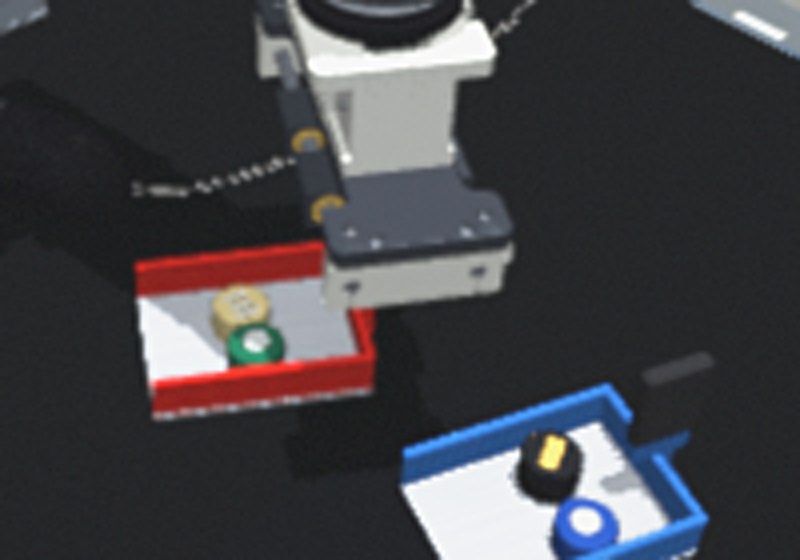

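The handle is gripped at 60 N. The red pan is level with both mounts inside, at about (245,315) in the crop. The blue pan is untouched. Lifting now.

Emit:
{"method": "send_rows", "body": {
  "steps": [
    {"dp": [0,0,-4],"roll": 0,"jaw": 0},
    {"dp": [0,0,-12],"roll": 0,"jaw": 0},
    {"dp": [0,0,-26],"roll": 0,"jaw": 0},
    {"dp": [0,0,-44],"roll": 0,"jaw": 0},
    {"dp": [0,0,-62],"roll": 0,"jaw": 0}
  ],
  "newtons": 60
}}

```text
time_s: 4.2
tcp_pos: [0.504, -0.099, 0.1243]
eef_rot: [180.0, 0.0, 150.8]
contact_force: [0.6, -0.3, -2.7]
gripper_width: 0.0098
gripper_force: 59.9
```

Emit:
{"method": "send_rows", "body": {
  "steps": [
    {"dp": [0,0,-20],"roll": 0,"jaw": 0},
    {"dp": [0,0,-40],"roll": 0,"jaw": 0},
    {"dp": [0,0,-60],"roll": 0,"jaw": 0},
    {"dp": [0,0,-74],"roll": 0,"jaw": 0},
    {"dp": [0,0,-80],"roll": 0,"jaw": 0}
  ],
  "newtons": 60
}}

```text
time_s: 4.82
tcp_pos: [0.5041, -0.099, 0.204]
eef_rot: [179.9, 0.1, 150.8]
contact_force: [1.0, 0.6, -2.9]
gripper_width: 0.0099
gripper_force: 59.9
```

```bash
python3 - <<'E'
from plant import r
from h import *
c=r.capture("scene");im=c["image"]
cv2.imwrite("pics/s3.png",cv2.resize(im[130:330,150:450],None,fx=2.5,fy=2.5,interpolation=cv2.INTER_CUBIC))
s=r.get_state();print(s["tcp_pos"],s["eef_rot"],s["contact_force"],s["moment"]);move(s,(.51,.324,.20),-180)
E
```

```text
[ 0.50420085 -0.09900338  0.20411069] [1.79948836e+02 7.25522117e-02 1.50769759e+02] [ 0.4562917  -0.07203126 -1.85354347] [-0.1195889  -0.19872857  0.00491839]
dp mm [201.5 372.    4.1] roll -0.51
```

View pics/s3.png

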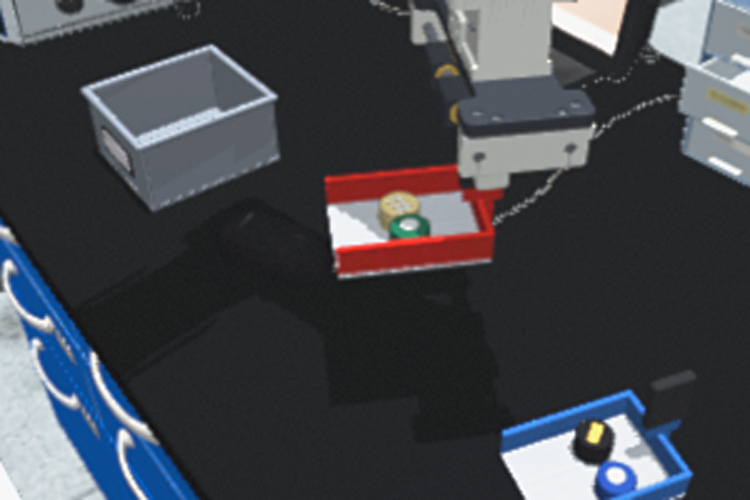

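The carried pan is level, with both mounts inside at about (400,215) in the crop. The bin is at about (180,125). Carrying across.

Emit:
{"method": "send_rows", "body": {
  "steps": [
    {"dp": [2,4,0],"roll": 0,"jaw": 0},
    {"dp": [8,14,0],"roll": 0,"jaw": 0},
    {"dp": [16,30,0],"roll": 0,"jaw": 0},
    {"dp": [27,49,0],"roll": 0,"jaw": 0},
    {"dp": [39,72,0],"roll": 0,"jaw": 0}
  ]
}}

```text
time_s: 5.5
tcp_pos: [0.5048, -0.0156, 0.2025]
eef_rot: [-180.0, -0.0, 150.8]
contact_force: [1.3, 0.5, -2.6]
gripper_width: 0.01
gripper_force: 59.9
```

Emit:
{"method": "send_rows", "body": {
  "steps": [
    {"dp": [14,26,0],"roll": 0,"jaw": 0},
    {"dp": [28,52,0],"roll": 0,"jaw": 0},
    {"dp": [42,78,0],"roll": 0,"jaw": 0},
    {"dp": [56,104,0],"roll": 0,"jaw": 0},
    {"dp": [70,130,0],"roll": 0,"jaw": 0}
  ]
}}

```text
time_s: 6.12
tcp_pos: [0.5069, 0.1326, 0.2025]
eef_rot: [-180.0, -0.0, 150.8]
contact_force: [0.4, -0.2, -3.7]
gripper_width: 0.0097
gripper_force: 59.9
```

Emit:
{"method": "send_rows", "body": {
  "steps": [
    {"dp": [14,26,0],"roll": 0,"jaw": 0},
    {"dp": [28,52,0],"roll": 0,"jaw": 0},
    {"dp": [42,78,0],"roll": 0,"jaw": 0},
    {"dp": [54,100,0],"roll": 0,"jaw": 0},
    {"dp": [64,118,0],"roll": 0,"jaw": 0}
  ]
}}

```text
time_s: 6.75
tcp_pos: [0.5088, 0.2664, 0.2025]
eef_rot: [-180.0, -0.0, 150.8]
contact_force: [0.2, 0.4, -2.8]
gripper_width: 0.0098
gripper_force: 59.9
```

Emit:
{"method": "send_rows", "body": {
  "steps": [
    {"dp": [8,15,0],"roll": -0.03,"jaw": 0},
    {"dp": [15,28,0],"roll": -0.08,"jaw": 0},
    {"dp": [21,39,0],"roll": -0.15,"jaw": 0},
    {"dp": [25,46,0],"roll": -0.23,"jaw": 0},
    {"dp": [27,50,0],"roll": -0.31,"jaw": 0}
  ]
}}

```text
time_s: 7.38
tcp_pos: [0.5101, 0.322, 0.2027]
eef_rot: [-180.0, -0.0, 168.8]
contact_force: [0.1, -0.1, -3.0]
gripper_width: 0.0095
gripper_force: 59.9
```

Emit:
{"method": "send_rows", "body": {
  "steps": [
    {"dp": [0,0,0],"roll": -0.07,"jaw": 0},
    {"dp": [0,0,0],"roll": -0.13,"jaw": 0},
    {"dp": [0,0,0],"roll": -0.17,"jaw": 0},
    {"dp": [0,0,0],"roll": -0.19,"jaw": 0},
    {"dp": [0,0,0],"roll": -0.2,"jaw": 0}
  ]
}}

```text
time_s: 8.0
tcp_pos: [0.5101, 0.3216, 0.2028]
eef_rot: [180.0, -0.0, -180.0]
contact_force: [0.0, -0.2, -2.8]
gripper_width: 0.0095
gripper_force: 59.9
```

```bash
python3 - <<'E'
from plant import r
from h import *
c=r.capture("scene");im=c["image"]
a=im[110:260,130:330]
t=r.capture("top");b=t["image"][160:310,120:320]
pickle.dump(t,open("top2.pkl","wb"))
cv2.imwrite("pics/s4.png",cv2.resize(np.hstack([a,b]),None,fx=2,fy=2,interpolation=cv2.INTER_CUBIC))
s=r.get_state();print(s["tcp_pos"],s["eef_rot"],s["joints"],s["contact_force"]);move(s,(.51,.324,.20),-180)
E
```

```text
[0.51009973 0.32155394 0.20278322] [ 1.79999911e+02 -1.37474676e-03  1.79997056e+02] [ 5.07724776e+01  1.53673872e+01 -1.18537454e+01 -1.26117696e-03
 -6.27796675e+01 -1.40774845e+02] [ 0.25393138  0.46239875 -2.22944955]
dp mm [0.1 2.4 2.8] roll -0.0
```

View pics/s4.png

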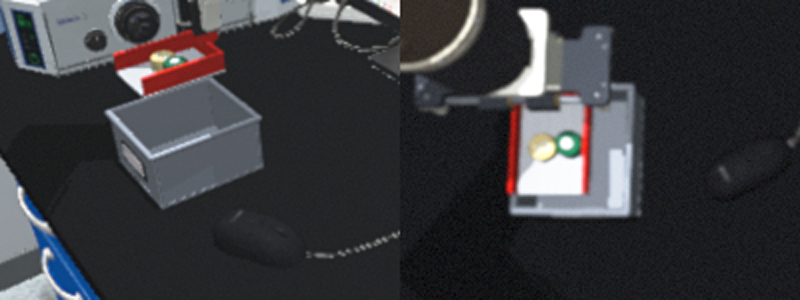

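Both mounts are in the level pan above the bin. In the top view the pan spans about (508–590, 100–193) of the joined picture, and the elevated pan shifts left by parallax. I'll get the bin centre from its edges before tipping.

```bash
python3 - <<'E'
from h import *
c=pickle.load(open("top.pkl","rb"))
print("left rim y",ray(c,(174,235),.08)[1],"-.068; right base y",ray(c,(242.5,235),0)[1],"+.068")
print("far rim x",ray(c,(208,201.5),.08)[0],"-.075; near base x",ray(c,(208,268.5),0)[0],"+.075")
print("far rim at right",ray(c,(238,201.5),.08)[0],"near left",ray(c,(178,268),0)[0])
for P in [(.51,.3216,.064+.21-.066),(.40,.3216+.042,.1418+.026),(.40,.3216-.042,.1418+.026)]: print(proj(c,P))
E
```

```text
left rim y 0.39894089844392916 -.068; right base y 0.24833140026447437 +.068
far rim x 0.5364317921566225 -.075; near base x 0.3789743255034606 +.075
far rim at right 0.5356347650742668 near left 0.380361036278818
[[190.15359665 201.79949521]]
[[174.81807399 254.80647239]]
[[212.5084842 254.67458  ]]
```

Emit:
{"method": "send_rows", "body": {
  "steps": [
    {"dp": [0,0,4],"roll": 0,"jaw": 0},
    {"dp": [0,0,9],"roll": 0,"jaw": 0},
    {"dp": [0,0,12],"roll": 0,"jaw": 0},
    {"dp": [0,0,12],"roll": 0,"jaw": 0}
  ],
  "newtons": 30
}}

```text
time_s: 8.6
tcp_pos: [0.5099, 0.3214, 0.1903]
eef_rot: [-180.0, -0.0, 180.0]
contact_force: [-0.2, 1.2, -2.9]
gripper_width: 0.0097
gripper_force: 30.0
```

Emit:
{"method": "send_rows", "body": {
  "steps": [
    {"dp": [0,0,0],"roll": 0,"jaw": 0},
    {"dp": [0,0,0],"roll": 0,"jaw": 0}
  ],
  "newtons": 18
}}

```text
time_s: 8.85
tcp_pos: [0.5101, 0.3216, 0.191]
eef_rot: [180.0, 0.0, 180.0]
contact_force: [-0.4, -0.2, -1.9]
gripper_width: 0.01
gripper_force: 18.0
```

```bash
cat > look.py <<'E'
from plant import r
from h import *
c=r.capture("scene");im=c["image"];hsv=cv2.cvtColor(im,cv2.COLOR_BGR2HSV)
m=((hsv[...,0]<=8)&(hsv[...,1]>130)&(hsv[...,2]>60)).astype(np.uint8);m[:,330:]=0
n,l,st,ce=cv2.connectedComponentsWithStats(m);k=1+st[1:,4].argmax()
v,u=np.nonzero(m);print("red bbox",u.min(),u.max(),v.min(),v.max(),"mean",u.mean().round(1),v.mean().round(1),len(u))
s=r.get_state();print(s["time_s"],s["tcp_pos"],s["contact_force"],s["moment"],s["gripper_force"],s["gripper_width"])
import sys
if len(sys.argv)>1:cv2.imwrite(sys.argv[1],cv2.resize(im[80:260,110:350],None,fx=3,fy=3,interpolation=cv2.INTER_CUBIC))
E
python3 look.py
```

```text
red bbox 187 242 129 160 mean 217.7 143.4 799
8.9 [0.51014019 0.32159772 0.19095573] [ 0.28976525  0.9158488  -2.56488425] [-0.01892736 -0.12584544  0.02114589] 17.988169491291046 0.010132171609753127
```

Emit:
{"method": "send_rows", "body": {
  "steps": [
    {"dp": [0,0,0],"roll": 0,"jaw": 0},
    {"dp": [0,0,0],"roll": 0,"jaw": 0}
  ],
  "newtons": 12
}}

```text
time_s: 9.15
tcp_pos: [0.5101, 0.3216, 0.1909]
eef_rot: [180.0, 0.0, 180.0]
contact_force: [-0.4, 0.2, -2.7]
gripper_width: 0.0098
gripper_force: 12.0
```

```bash
python3 look.py
```

```text
red bbox 187 242 129 161 mean 217.6 143.5 797
9.2 [0.51009221 0.32154059 0.19084082] [ 0.36537041 -0.19395533 -2.97280603] [-0.001997   -0.10283382 -0.01677505] 11.991827934980392 0.010103997087421395
```

Emit:
{"method": "send_rows", "body": {
  "steps": [
    {"dp": [0,0,0],"roll": 0,"jaw": 0},
    {"dp": [0,0,0],"roll": 0,"jaw": 0}
  ],
  "newtons": 9
}}

```text
time_s: 9.45
tcp_pos: [0.5101, 0.3215, 0.1908]
eef_rot: [-180.0, -0.0, 180.0]
contact_force: [0.1, 0.3, -2.5]
gripper_width: 0.0097
gripper_force: 9.0
```

```bash
python3 look.py
```

```text
red bbox 187 242 129 161 mean 217.7 143.6 804
9.5 [0.51005761 0.32155121 0.19078703] [-0.12321301  0.40359594 -2.71480786] [-0.05628399 -0.12861381  0.00567958] 8.999550193548203 0.01003138528255944
```

Emit:
{"method": "send_rows", "body": {
  "steps": [
    {"dp": [0,0,0],"roll": 0,"jaw": 0},
    {"dp": [0,0,0],"roll": 0,"jaw": 0}
  ],
  "newtons": 7
}}

```text
time_s: 9.75
tcp_pos: [0.5101, 0.3216, 0.1908]
eef_rot: [-180.0, 0.0, 180.0]
contact_force: [-0.7, 0.0, -3.2]
gripper_width: 0.01
gripper_force: 7.0
```

```bash
python3 look.py
```

```text
red bbox 190 244 129 164 mean 219.5 144.9 789
9.8 [0.51008358 0.32155446 0.19077045] [ 0.52456668 -0.37448531 -3.35056392] [-0.02807009 -0.12270789 -0.00483446] 6.999974548816681 0.010097072331622995
```

Emit:
{"method": "send_rows", "body": {
  "steps": [
    {"dp": [0,0,0],"roll": 0,"jaw": 0},
    {"dp": [0,0,0],"roll": 0,"jaw": 0}
  ],
  "newtons": 5.5
}}

```text
time_s: 10.05
tcp_pos: [0.5101, 0.3216, 0.1908]
eef_rot: [180.0, 0.0, 180.0]
contact_force: [0.0, -0.6, -2.8]
gripper_width: 0.0099
gripper_force: 5.5
```

```bash
python3 look.py
```

```text
red bbox 197 249 128 170 mean 224.7 147.1 745
10.1 [0.51007105 0.32155464 0.19074623] [ 1.09842838  0.34668895 -3.14433703] [ 0.00914196 -0.1869839  -0.01836717] 5.500036776065826 0.01042917184582693
```

The pan is pivoting under control, so I'll keep going at low grip.

Emit:
{"method": "send_rows", "body": {
  "steps": [
    {"dp": [0,0,0],"roll": 0,"jaw": 0},
    {"dp": [0,0,0],"roll": 0,"jaw": 0},
    {"dp": [0,0,0],"roll": 0,"jaw": 0}
  ],
  "newtons": 5
}}

```text
time_s: 10.48
tcp_pos: [0.5101, 0.3216, 0.1908]
eef_rot: [180.0, -0.0, 180.0]
contact_force: [0.0, 0.6, -2.6]
gripper_width: 0.0096
gripper_force: 5.0
```

```bash
python3 look.py pics/s5.png
```

```text
red bbox 198 250 127 170 mean 225.3 147.2 743
10.525 [0.51008037 0.32155658 0.19078184] [ 0.39369319  0.72465467 -2.77313268] [-0.02132078 -0.09733192 -0.00195175] 4.999900907278061 0.010077801716342859
```

View pics/s5.png

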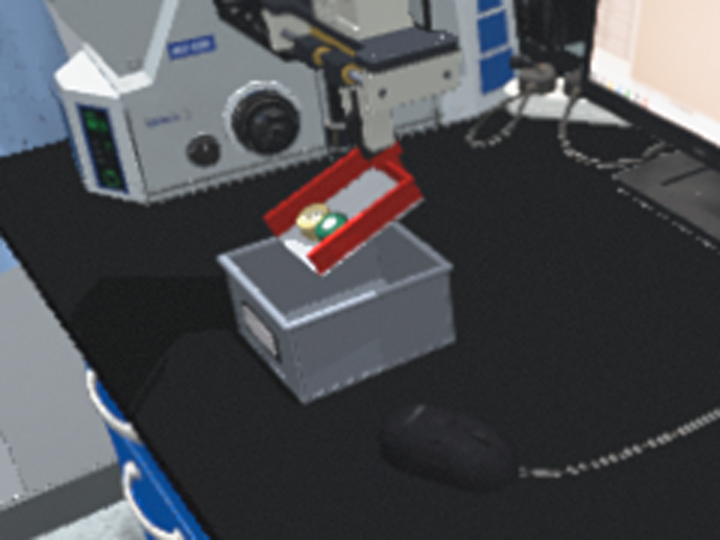

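The pan is tipped by about 25°. The mounts are sliding forward at about (325,222), with the front edge over the bin at about (300,255).

Emit:
{"method": "send_rows", "body": {
  "steps": [
    {"dp": [0,0,0],"roll": 0,"jaw": 0},
    {"dp": [0,0,0],"roll": 0,"jaw": 0},
    {"dp": [0,0,0],"roll": 0,"jaw": 0}
  ],
  "newtons": 4
}}

```text
time_s: 10.9
tcp_pos: [0.5101, 0.3216, 0.1909]
eef_rot: [180.0, 0.0, 180.0]
contact_force: [0.2, -0.9, -2.4]
gripper_width: 0.0098
gripper_force: 4.0
```

```bash
python3 look.py pics/s6.png
```

```text
red bbox 204 253 126 172 mean 229.2 147.7 710
10.95 [0.51011044 0.32156317 0.19087272] [ 7.55633385e-01 -4.75076819e-04 -2.29567298e+00] [-0.02593564 -0.01379713  0.00717893] 4.000037536025047 0.0095166199595148
```

View pics/s6.png

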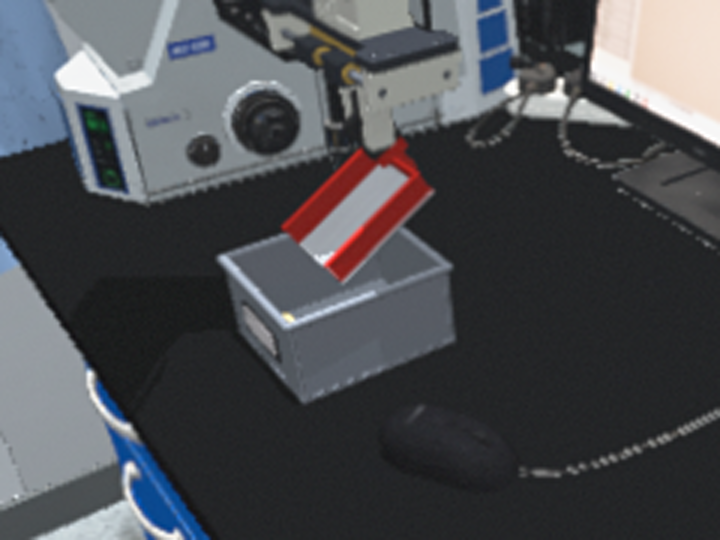

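Both mounts have left the pan, and one is visible in the bin near (288,317). The pan is tipped by about 45°. I've held the tip long enough, so I'll grip firmly, raise the pan and carry it back.

Emit:
{"method": "send_rows", "body": {
  "steps": [
    {"dp": [0,0,0],"roll": 0,"jaw": 0},
    {"dp": [0,0,0],"roll": 0,"jaw": 0},
    {"dp": [0,0,-5],"roll": 0,"jaw": 0},
    {"dp": [0,0,-20],"roll": 0,"jaw": 0},
    {"dp": [0,0,-40],"roll": 0,"jaw": 0}
  ],
  "newtons": 60
}}

```text
time_s: 11.58
tcp_pos: [0.5101, 0.3215, 0.232]
eef_rot: [-180.0, 0.0, 180.0]
contact_force: [0.3, 1.2, -1.8]
gripper_width: 0.0096
gripper_force: 60.0
```

Emit:
{"method": "send_rows", "body": {
  "steps": [
    {"dp": [0,0,-20],"roll": 0,"jaw": 0},
    {"dp": [0,-10,-30],"roll": 0,"jaw": 0},
    {"dp": [0,-30,-30],"roll": 0,"jaw": 0},
    {"dp": [0,-55,-30],"roll": 0,"jaw": 0},
    {"dp": [0,-85,-30],"roll": 0,"jaw": 0}
  ]
}}

```text
time_s: 12.2
tcp_pos: [0.5095, 0.2341, 0.2599]
eef_rot: [-179.9, -0.1, 180.0]
contact_force: [-0.4, -0.4, -2.2]
gripper_width: 0.0096
gripper_force: 60.0
```

Emit:
{"method": "send_rows", "body": {
  "steps": [
    {"dp": [0,-35,0],"roll": 0,"jaw": 0},
    {"dp": [0,-70,0],"roll": 0,"jaw": 0},
    {"dp": [0,-105,0],"roll": 0,"jaw": 0},
    {"dp": [0,-140,0],"roll": 0,"jaw": 0},
    {"dp": [0,-175,0],"roll": 0,"jaw": 0}
  ]
}}

```text
time_s: 12.82
tcp_pos: [0.5089, 0.0588, 0.2602]
eef_rot: [-180.0, -0.1, 179.9]
contact_force: [0.1, 0.2, -2.4]
gripper_width: 0.0097
gripper_force: 60.0
```

Emit:
{"method": "send_rows", "body": {
  "steps": [
    {"dp": [0,-35,0],"roll": 0,"jaw": 0},
    {"dp": [0,-70,0],"roll": 0,"jaw": 0},
    {"dp": [0,-105,0],"roll": 0,"jaw": 0},
    {"dp": [0,-130,0],"roll": 0,"jaw": 0},
    {"dp": [0,-146,0],"roll": 0,"jaw": 0}
  ]
}}

```text
time_s: 13.45
tcp_pos: [0.5087, -0.0866, 0.2602]
eef_rot: [-180.0, -0.1, 179.9]
contact_force: [0.4, -0.2, -1.8]
gripper_width: 0.0098
gripper_force: 60.0
```

```bash
python3 - <<'E'
from plant import r
from h import *
s=r.get_state();print(s["tcp_pos"],s["eef_rot"],s["gripper_force"])
c=r.capture("scene");im=c["image"];hsv=cv2.cvtColor(im,cv2.COLOR_BGR2HSV)
m=((hsv[...,0]<=8)&(hsv[...,1]>130)&(hsv[...,2]>60)).astype(np.uint8);m[:,:200]=0;m[:,450:]=0
v,u=np.nonzero(m);best=[]
# fit tilt: compare silhouette bbox & centroid of pan wall points to red mask
xs=np.linspace(0,.110,23);w=[]
for y in(-.0405,.0405):
    for z in(0.002,.014,.026): w+= [(x-.111,y,z-.066) for x in xs]
w=np.array(w);g=s["tcp_pos"]+[0,0,.005]
H=cv2.convexHull(np.c_[u,v].astype(np.int32))
for a in range(0,70,5):
    t=np.radians(a);P=w.copy();P[:,0]=w[:,0]*np.cos(t)-w[:,2]*np.sin(t);P[:,2]=w[:,0]*np.sin(t)+w[:,2]*np.cos(t)
    q=proj(c,P+g);print(a,q.min(0).round(),q.max(0).round())
print(u.min(),v.min(),u.max(),v.max())
E
```

```text
[ 0.50866597 -0.08662601  0.26020482] [-1.79993800e+02 -6.57903928e-02  1.79880767e+02] 59.99971926212311
0 [277. 170.] [358. 226.]
5 [280. 169.] [360. 229.]
10 [282. 168.] [362. 232.]
15 [285. 167.] [364. 234.]
20 [288. 166.] [367. 235.]
25 [292. 165.] [369. 236.]
30 [295. 164.] [371. 236.]
35 [299. 163.] [373. 236.]
40 [303. 161.] [375. 236.]
45 [307. 160.] [377. 234.]
50 [311. 158.] [378. 233.]
55 [315. 156.] [380. 231.]
60 [319. 155.] [382. 229.]
65 [323. 153.] [383. 227.]
294 167 369 237
```

```bash
cat > tilt.py <<'E'
from plant import r
from h import *
from scipy.optimize import differential_evolution
def red(im):
    h=cv2.cvtColor(im,cv2.COLOR_BGR2HSV)
    return ((h[...,0]<=8)&(h[...,1]>130)&(h[...,2]>60)).astype(np.uint8)
def render(c,g,a,dx,dz,yaw=0,S=4):
    t=np.radians(a);ry=np.array([[np.cos(t),0,-np.sin(t)],[0,1,0],[np.sin(t),0,np.cos(t)]])
    y=np.radians(yaw);ry=np.array([[np.cos(y),-np.sin(y),0],[np.sin(y),np.cos(y),0],[0,0,1]])@ry
    def q(P): return (proj(c,(np.array(P)+[-.111+dx,0,-.062+dz])@ry.T+g)*S).round().astype(np.int32)
    m=np.zeros((400*S,640*S),np.uint8)
    def f(P,v): cv2.fillConvexPoly(m,cv2.convexHull(q(P)),v)
    def box(a0,a1,b0,b1,c0,c1): return [(x,y,z) for x in(a0,a1) for y in(b0,b1) for z in(c0,c1)]
    f(box(0,.11,.039,.042,.003,.026),1); f(box(.107,.11,-.042,.042,.003,.026),1)
    f([(0,-.039,.003),(0,.039,.003),(.107,.039,.003),(.107,-.039,.003)],0)
    f(box(0,.11,-.042,-.039,.003,.026),1)
    return cv2.resize(m*255,(640,400),interpolation=cv2.INTER_AREA)/255.
def fit(c,g,m,yaw=0):
    def cost(p): 
        d=render(c,g,p[0],p[1],p[2],yaw);return np.abs(d-m).sum()
    o=differential_evolution(cost,[(-10,75),(-.015,.015),(-.015,.015)],maxiter=15,popsize=8,seed=1)
    return o.x,o.fun,m.sum()
E
python3 - <<'E'
from tilt import *
s=r.get_state();c=r.capture("scene");m=red(c["image"]);m[:,:200]=0;m[:,450:]=0
print(fit(c,s["tcp_pos"]+[0,0,.005],m))
im=cv2.resize(cv2.imread("pics/s6.png"),(240,180),interpolation=cv2.INTER_AREA);F=np.zeros((400,640,3),np.uint8);F[80:260,110:350]=im
print(fit(c,np.array([.5101,.3216,.1959]),red(F)))
E
```

```text
(array([ 2.96797249e+01, -2.46458593e-03, -5.26645982e-03]), np.float64(203.09803921568627), np.uint64(1215))
(array([ 2.96265455e+01, -1.90354164e-03, -6.12441507e-03]), np.float64(148.75686274509803), np.uint64(710))
```

```bash
python3 - <<'E'
from tilt import *
c=r.capture("scene")
im=cv2.resize(cv2.imread("pics/s3.png"),(300,200),interpolation=cv2.INTER_AREA);F=np.zeros((400,640,3),np.uint8);F[130:330,150:450]=im
print("level check",fit(c,np.array([.5042,-.099,.209]),red(F),-29.2))
t=r.capture("top");b=t["image"][190:280,160:260];h=cv2.cvtColor(b,cv2.COLOR_BGR2HSV)
for n,lo,hi in(("tan",15,32),("green",65,90)):
    v,u=np.nonzero((h[...,0]>=lo)&(h[...,0]<=hi)&(h[...,1]>60)&(h[...,2]>60));print(n,len(u),u.mean()+160 if len(u) else 0,v.mean()+190 if len(u) else 0)
    if len(u):print(ray(t,(u.mean()+160,v.mean()+190),.02))
E
```

```text
level check (array([ 0.19653433, -0.00164849, -0.00184723]), np.float64(250.95686274509802), np.uint64(1373))
tan 102 228.30392156862746 238.29411764705884
[0.4535406  0.28020511 0.02      ]
green 47 219.29787234042553 255.1914893617021
[0.41106096 0.30181571 0.02      ]
```

Both mounts are inside the bin, and the fitted tilt was 29.7°. The same fit gives 0.2° on the level picture, so I trust it. Setting the pan down: lower until the front edge is nearly touching, then follow an arc about that edge with a light grip.

Emit:
{"method": "send_rows", "body": {
  "steps": [
    {"dp": [0,0,20],"roll": 0,"jaw": 0},
    {"dp": [0,0,55],"roll": 0,"jaw": 0},
    {"dp": [0,0,95],"roll": 0,"jaw": 0},
    {"dp": [0,0,125],"roll": 0,"jaw": 0},
    {"dp": [0,0,146],"roll": 0,"jaw": 0}
  ],
  "newtons": 60
}}

```text
time_s: 14.28
tcp_pos: [0.5094, -0.0837, 0.1133]
eef_rot: [-180.0, -0.1, -179.9]
contact_force: [-0.3, -0.3, -2.8]
gripper_width: 0.0098
gripper_force: 60.0
```

Emit:
{"method": "send_rows", "body": {
  "steps": [
    {"dp": [0,0,2],"roll": 0,"jaw": 0},
    {"dp": [-4,0,5],"roll": 0,"jaw": 0},
    {"dp": [-9,0,8],"roll": 0,"jaw": 0},
    {"dp": [-14,0,12],"roll": 0,"jaw": 0},
    {"dp": [-19,0,16],"roll": 0,"jaw": 0}
  ],
  "newtons": 6
}}

```text
time_s: 14.9
tcp_pos: [0.5302, -0.0844, 0.0992]
eef_rot: [180.0, 0.1, 180.0]
contact_force: [1.8, 0.1, 1.2]
gripper_width: 0.0101
gripper_force: 6.0
```

```bash
cat > chk.py <<'E'
from tilt import *
s=r.get_state();c=r.capture("scene");m=red(c["image"]);m[:,:200]=0;m[:,450:]=0
print(s["tcp_pos"],s["contact_force"],fit(c,s["tcp_pos"]+[0,0,.005],m))
E
python3 chk.py
```

```text
[ 0.53016498 -0.08441492  0.09918718] [1.78430045 0.13477947 1.18632188] (array([ 1.95573301e+01, -9.53304519e-04, -5.27375356e-03]), np.float64(181.50980392156862), np.uint64(803))
```

Emit:
{"method": "send_rows", "body": {
  "steps": [
    {"dp": [-7,0,7],"roll": 0,"jaw": 0},
    {"dp": [-13,0,14],"roll": 0,"jaw": 0},
    {"dp": [-19,0,21],"roll": 0,"jaw": 0},
    {"dp": [-24,0,28],"roll": 0,"jaw": 0},
    {"dp": [-28,0,34],"roll": 0,"jaw": 0}
  ],
  "newtons": 6
}}

```text
time_s: 15.58
tcp_pos: [0.557, -0.0845, 0.064]
eef_rot: [-180.0, -0.0, 180.0]
contact_force: [-0.4, 1.4, 4.1]
gripper_width: 0.0102
gripper_force: 6.0
```

```bash
python3 chk.py
```

```text
[ 0.55700665 -0.08450938  0.06402564] [-0.37885584  1.43994652  4.14673424] (array([-0.20188827, -0.00183951, -0.0044192 ]), np.float64(127.65490196078431), np.uint64(902))
```

Level again and on the table. Opening the jaws, then rising.

Emit:
{"method": "send_rows", "body": {
  "steps": [
    {"dp": [0,0,0],"roll": 0,"jaw": 30},
    {"dp": [0,0,0],"roll": 0,"jaw": 60},
    {"dp": [0,0,0],"roll": 0,"jaw": 80},
    {"dp": [0,0,0],"roll": 0,"jaw": 80},
    {"dp": [0,0,0],"roll": 0,"jaw": 80}
  ]
}}

```text
time_s: 16.25
tcp_pos: [0.557, -0.0845, 0.0649]
eef_rot: [180.0, 0.0, 180.0]
contact_force: [-0.3, -0.3, -0.1]
gripper_width: 0.0545
gripper_force: 0.0
```

Emit:
{"method": "send_rows", "body": {
  "steps": [
    {"dp": [0,0,-5],"roll": 0,"jaw": 80},
    {"dp": [0,0,-20],"roll": 0,"jaw": 80},
    {"dp": [0,0,-50],"roll": 0,"jaw": 80},
    {"dp": [0,0,-90],"roll": 0,"jaw": 80},
    {"dp": [0,0,-130],"roll": 0,"jaw": 80}
  ]
}}

```text
time_s: 16.88
tcp_pos: [0.557, -0.0845, 0.1973]
eef_rot: [-180.0, 0.1, 180.0]
contact_force: [0.4, 0.6, 0.7]
gripper_width: 0.0699
gripper_force: 0.0
```

Emit:
{"method": "send_rows", "body": {
  "steps": [
    {"dp": [0,0,-15],"roll": 0,"jaw": 80},
    {"dp": [0,0,-20],"roll": 0,"jaw": 80},
    {"dp": [0,0,-20],"roll": 0,"jaw": 80},
    {"dp": [0,0,-20],"roll": 0,"jaw": 80}
  ]
}}

```text
time_s: 17.38
tcp_pos: [0.5564, -0.0845, 0.2135]
eef_rot: [-180.0, -0.1, 180.0]
contact_force: [0.4, 0.2, -0.3]
gripper_width: 0.07
gripper_force: 0.0
```

```bash
python3 - <<'E'
from tilt import *
s=r.get_state();print(s["tcp_pos"],s["qd"],s["gripper_width"])
c=r.capture("scene");m=red(c["image"]);m[:,:200]=0;m[:,450:]=0
print(fit(c,np.array([.557,-.0845,.069]),m))
cv2.imwrite("pics/end.png",c["image"])
E
```

```text
[ 0.55636309 -0.08448378  0.21353744] [ 0.08010714  0.11581011  0.2829493   0.08988358 -0.00926066  0.02577589] 0.07001357456620202
(array([-8.32932705e-01, -3.55471144e-04, -4.91933267e-03]), np.float64(141.47450980392156), np.uint64(915))
```

View pics/end.png

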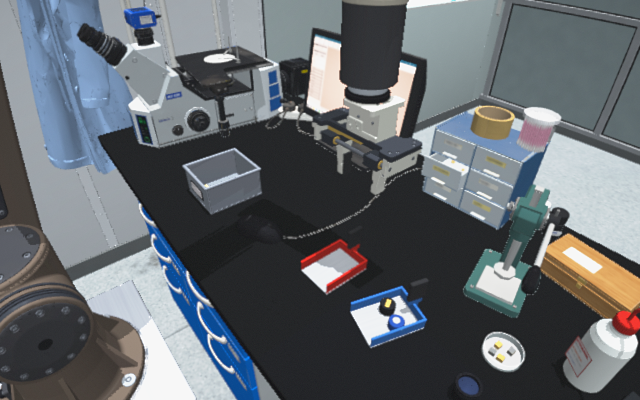

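The empty red pan stands upright at about (335,265), and the blue pan is unmoved at (388,315). The gripper is clear of everything, so I'm handing in.

```bash
python3 -c "
from plant import r
print(r.close_job())"
```

```text
the job is handed in; nothing more can be done
None
```

I've handed the job in, and the close call gave no verdict: both mounts are in the bin, the empty red pan stands upright (tilt under 1° by camera fit) near where it started, the blue pan looks unmoved, and the gripper is clear, at about 17 s.

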